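Unpile the pulled amplifier parts into their kitting trays

ROBOT

A 7-joint arm with a two-finger parallel gripper is mounted at the origin on the work surface. World frame = base frame: x ahead of the robot, y to its left, z up, the work surface at z = 0. Lengths are in m, angles in rad, forces in N, time in s.
With the tool pointing down it reaches from about 0.35 to 0.9 m from the base axis. Payload 8.1 kg.
Tool frame: the origin (TCP) lies where the fingers leave the gripper's body, on its centre line; the fingertips stand 66 mm ahead of it and the grasp point (between the pads) lies 47 mm ahead of it; z points along the fingers, y is the line along which they close (so a half turn about z gives the same grasp; the last joint's range is limited). The gripper opens to 92 mm and grips with 3 to 60 N. Pads are 19 mm wide; open, the fingers measure 130 mm over their backs; the gripper's body (75 mm by 190 mm) begins 47 mm behind the grasp point.
Start: joints at [1.166, 0.434, 0.025, 1.573, -0.012, 1.134, -0.075], TCP at [0.186, -0.597, 0.292] pointing down, gripper open.
Joint ranges: [-2.62, 2.62], [-0.44, 2.09], [-1.27, 1.32], [0.08, 2.57], [-1.32, 4.46], [0.12, 2], [-2.74, 2.74]. Speed limits (rad/s): [2.22, 2.22, 3.01, 3.01, 3.14, 3.14, 3.14].

INTERFACE

Orientations are given as a rotation vector (axis times angle).
In Python, from cell import arm gives the robot as it stands.
- The arm moves only by the tool send_rows, never from a script. Its argument "motion" is text: rows parted by semicolons, each of 7 numbers parted by spaces: the closure, from 0 (fully open) to 1 (shut), then the shift along the world's x, y, z in m, then the turn, a rotation vector about the world's x, y, z in degrees. A call has 1 to 5 rows; each row shifts and turns the commanded pose from where the row before left it; what a row does not reach is not made up. A row lasts 1/8 s, in which the tool goes at most 62.5 mm and 10.7 degrees, less where a joint would pass 70% of its speed; a pose out of reach is approached as far as the arm can. A call is refused whole if a number of a shift passes 0.0625 or a number of a turn 10.7, either way. A call with a gripper value outside its range is refused whole. The fingers move at their own pace and stop on an object; "force" is the grip in N (left out, the last holds). Time passes only in rows, so rows that do not move let the fingers close. It gives the time, the measured TCP pose, the force, the opening and the grip force at its end, in the units of the state.
- arm.observe(): the state, without advancing time (a new reading comes with each control period).
- arm.get_image(name): name is "scene" or "top" or "wrist"; returns (picture, depth): 420x560x3 uint8, blue, green, red; 420x560 float32, m along the optical axis (not along the pixel's ray), 0 where there is no reading.
- arm.camera_model(name): a dict with "fx", "fy", "cx", "cy" (pixels), "view" (4x4, takes a point from world to camera coordinates). Camera axes: x right, y down, z forward; pixel columns grow to the right and rows downward; lengths in m; the calibration is good to about 2 mm. A picture is of the moment at which its call begins: read the wrist's pose just before it. camera_model takes no time and is no camera call; for the wrist camera it gives the pose at the moment of the call.
- arm.sign_off(): hands the job in; it is judged then, once.
The state is a dict: "clock": time; "joints": joint angles; "dq": joint speeds; "joint_efforts": joint torques, N m; "position": TCP position; "ee_rot": TCP orientation; "force": force on the tool from outside, world axes, zero at the start; "ft_torque": the same for the moment, N m; "width": opening from 0.0 (shut) to 1.0 (fully open); "gripper_force": force on a finger pad.
Only numpy, scipy, OpenCV 4.12 (cv2) and the standard library are available. Lean on these libraries where they do the work, as an engineer would, in place of code of your own. Each camera call takes 0.05 s, during which the arm holds its last target. There are 200 camera calls.

TASK

Take the pile of pulled amplifier parts apart from the top down and put each part upright in the black kitting tray made for it, the one whose shape and size match its outline, lying flat on the tray's floor and squared up with the tray. Set each part down gently, one after another, rather than dropping it, and do not shove the circuit board or the solder reel that lie between the trays.

Things in the scene. Friction and masses are not known exactly. Their poses are not given: they have to be found in the camera images.
- relay: Power relay on top of the pile: black block 36 (its x) x 18 (its y) x 28 mm high with a blank white label on its top; 35 g. Its origin is the centre of its underside, z up. It stands on the fin tips of the heatsink.
- heatsink: Finned aluminium heatsink, second from the top: 42 x 42 mm, 26 mm high, base plate 6 mm thick with six 3 mm upright fins running along its x; can be gripped across the outer fins (along its y). 70 g. Its origin is the centre of its underside, z up. It stands on the transformer at any yaw.
- toroid: Toroidal transformer, third from the top: copper-coloured round drum, 60 mm diameter, 28 mm high with edges rounded by 4 mm, with a steel disc 44 mm across on top (30 mm high in all). 350 g. Its origin is the centre of its underside, z up. It stands on the grey case.
- case: Grey die-cast case at the bottom of the pile: 100 (its x) x 58 (its y) x 34 mm high, screws in the lid's corners. 280 g. Its origin is the centre of its underside, z up. It stands on the bench (z = 0).
- tray_relay: Smallest rectangular tray, for the relay. Inside 52 (its x) x 34 (its y) mm, so the relay's length goes along the tray's x, either way round. Black, fixed to the bench: grey floor 3 mm above the bench; rim 4 mm thick, its top 8 mm above the bench (fingers on the upper half of a part clear it). Origin at its centre at bench level; x and y along its sides. 
- tray_heatsink: Small square tray, for the heatsink. Inside 58 x 58 mm; the fins may run either way. Black, fixed to the bench: grey floor 3 mm above the bench; rim 4 mm thick, its top 8 mm above the bench (fingers on the upper half of a part clear it). Origin at its centre at bench level; x and y along its sides. 
- tray_toroid: Round tray, for the transformer. Inside diameter 76 mm. Black, fixed to the bench: grey floor 3 mm above the bench; rim 4 mm thick, its top 8 mm above the bench (fingers on the upper half of a part clear it). Origin at its centre at bench level. 
- tray_case: Large rectangular tray, for the grey case. Inside 116 (its x) x 74 (its y) mm, the case's length along the tray's x, either way round. Black, fixed to the bench: grey floor 3 mm above the bench; rim 4 mm thick, its top 8 mm above the bench (fingers on the upper half of a part clear it). Origin at its centre at bench level; x and y along its sides. 
- board: Bystander: loose blue circuit board 90 x 70 mm, at most 16 mm high with its components. Origin at the centre of its underside.
- spool: Bystander: loose solder reel standing on its flat side, 56 mm diameter, 30 mm high. Origin at the centre of its underside.
Not all that is in view belongs to the job. What is shaped like the toroid but purple is not meant.

How it is judged:
By the outcome, as a careful person would: the job done as asked, in the order asked, and still so for the second after the job is handed in, with the robot touching nothing.
It also fails if it takes over 120 s, if anything falls off the work surface, if the arm or the gripper's body presses on something with over 40 N, if the wrist force passes 120 N, or if a joint passes its speed limit or range.

## Working session

There is one attempt and no reset: what is moved stays moved. The work goes in short steps, Python scripts to look and compute and a tool call to move; the robot and the scene stay as the last step left them, time stands still between calls to the robot, and variables do not carry over. Pictures are saved under pics/ and viewed, at most 14 in all, crops included, and the job is handed in when it is done.

Besides the shell and the picture viewer there is one more tool, called after "Emit:" as name(argument=value, ...) on one line, values as JSON. send_rows: Moves the arm, as the interface text tells. Its arguments: {"type":"object","properties":{"motion":{"type":"string"},"force":{"type":"number"}},"required":["motion"]}

```bash
mkdir -p pics; ls; python3 - <<'E'
from cell import arm
import cv2,numpy as np
s=arm.observe(); print(s)
for n in ("top","scene"):
    im,d=arm.get_image(n); cv2.imwrite(f"pics/{n}0.png",im); np.savez(f"pics/{n}0.npz",im=im,d=d)
    m=arm.camera_model(n); print(n,m)
E
```

```text
pics
{'clock': 0.0, 'joints': array([ 1.16640228,  0.43519217,  0.0249572 ,  1.57410036, -0.01160302,
        1.13400987, -0.07509148]), 'dq': array([-0.00049122, -0.00013419, -0.00104224,  0.00070186,  0.00077612,
        0.00207801,  0.00100393]), 'joint_efforts': array([ 8.09691096e-05, -6.67850733e+01,  9.86046642e-01, -3.14458358e+01,
       -6.03293977e-02,  4.28279070e-02,  1.82366707e-04]), 'position': array([ 0.1856101 , -0.59636728,  0.2914626 ]), 'ee_rot': array([-3.10440055e+00, -4.71956284e-01,  5.72954897e-04]), 'force': array([ 0.08901611, -0.12804351,  0.25013953]), 'ft_torque': array([ 0.00508681,  0.06990111, -0.00361579]), 'gripper_force': 0.0, 'width': 1.0003065072563857}
top {'fx': 532.9961500646716, 'fy': 532.9961500646716, 'cx': 282.7678728275858, 'cy': 201.9320940033141, 'view': array([[-0.01219528, -0.99992211,  0.00265334, -0.0141522 ],
       [-0.99491115,  0.01186866, -0.10005464,  0.5832009 ],
       [ 0.10001536, -0.00386003, -0.99497841,  1.25282587],
       [ 0.        ,  0.        ,  0.        ,  1.        ]])}
scene {'fx': 463.33864657036037, 'fy': 463.33864657036037, 'cx': 270.4352622911323, 'cy': 212.05471253790654, 'view': array([[-0.14034902,  0.99009182, -0.00450987,  0.06986336],
       [ 0.6450298 ,  0.08797766, -0.75907607, -0.30159778],
       [-0.75115824, -0.10944458, -0.65098631,  1.46306718],
       [ 0.        ,  0.        ,  0.        ,  1.        ]])}
```

View pics/top0.png

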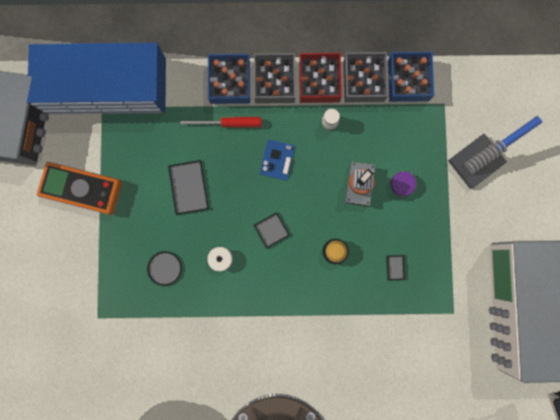

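View pics/scene0.png

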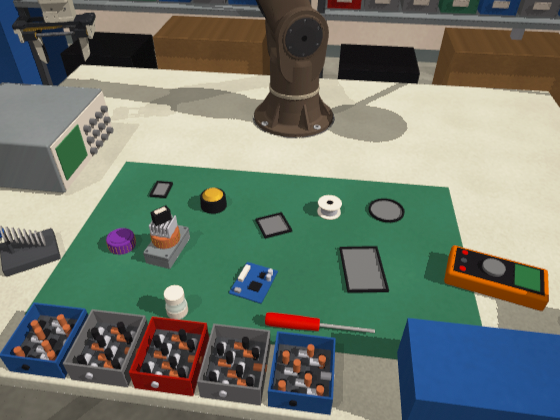

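The top view shows the pile at (362,183). The trays are: case (188,187), toroid (165,268), heatsink (272,230) and relay (397,267). The purple lookalike at (404,184) stands apart from the pile, and the bystanders are the board (278,160) and the spool (220,259). Next I'll measure the trays and enlarge the pile.

```bash
cat > h.py <<'E'
import cv2,numpy as np
def ray(m,uv,z):
    "pixels -> world points on plane z"
    uv=np.atleast_2d(np.asarray(uv,float)); V=np.asarray(m["view"]); R,t=V[:3,:3],V[:3,3]
    d=np.c_[(uv[:,0]-m["cx"])/m["fx"],(uv[:,1]-m["cy"])/m["fy"],np.ones(len(uv))]@R
    c=-R.T@t
    return c+d*((z-c[2])/d[:,2])[:,None]
def rect(P):
    "min-area rectangle of world xy points: centre, (long,short), yaw of long side (deg, -90..90)"
    (c,(w,h),a)=cv2.minAreaRect((P[:,:2]*1000).astype(np.float32))
    if h>w: w,h,a=h,w,a+90
    return np.array(c)/1000,(w,h),(a+90)%180-90
def dpts(m,d,mask):
    "world points from depth at mask"
    v,u=np.nonzero(mask&(d>0)); z=d[v,u]; V=np.asarray(m["view"])
    p=np.c_[(u-m["cx"])/m["fx"]*z,(v-m["cy"])/m["fy"]*z,z]
    return (p-V[:3,3])@V[:3,:3],u,v
E
python3 - <<'E'
from cell import arm
from h import *
f=np.load("pics/top0.npz"); im,d=f["im"],f["d"]; m=arm.camera_model("top")
hsv=cv2.cvtColor(im,cv2.COLOR_BGR2HSV)
for n,(u,v),r in (("case",(188,187),35),("toroid",(165,268),25),("heatsink",(272,230),25),("relay",(397,267),20)):
    notgreen=~((hsv[...,0]>60)&(hsv[...,0]<95)&(hsv[...,1]>100))
    k=np.zeros(d.shape,np.uint8); k[v-r:v+r,u-r:u+r]=notgreen[v-r:v+r,u-r:u+r]
    cs,_=cv2.findContours(k,cv2.RETR_EXTERNAL,cv2.CHAIN_APPROX_NONE); c=max(cs,key=cv2.contourArea)[:,0]
    P=ray(m,c,0.008); print(n,rect(P),cv2.minEnclosingCircle((P[:,:2]*1000).astype(np.float32)))
a=im[145:225,320:430]; cv2.imwrite("pics/crop0.png",cv2.resize(a,None,fx=7,fy=7,interpolation=cv2.INTER_CUBIC))
# heights in pile
k=np.zeros(d.shape,bool); k[155:215,335:390]=1
P,u,v=dpts(m,d,k)
for lo,hi in ((.028,.04),(.058,.07),(.08,.1),(.11,.13)):
    q=(P[:,2]>lo)&(P[:,2]<hi)
    if q.sum()>5: print(lo,q.sum(),np.median(P[q,2]),rect(P[q]))
E
```

```text
case (array([0.62528949, 0.20730348]), (131.7025604248047, 94.96044158935547), 9.865612983703613) ((624.889892578125, 209.56100463867188), 76.35283660888672)
toroid (array([0.42012286, 0.27167606]), (105.71829223632812, 98.125244140625), 89.291015625) ((409.36151123046875, 274.2841491699219), 62.7100944519043)
heatsink (array([0.51674371, 0.00644505]), (72.78223419189453, 72.70516204833984), 28.148775100708008) ((516.440673828125, 8.347512245178223), 47.81497573852539)
relay (array([ 0.42385733, -0.29511176]), (67.20219421386719, 58.27785873413086), -0.7059173583984375) ((422.47332763671875, -294.34063720703125), 38.631019592285156)
0.028 464 0.033751136792372724 (array([ 0.62740265, -0.20765944]), (100.55905151367188, 58.7763786315918), -8.86053466796875)
0.058 154 0.06267943434320514 (array([ 0.62682001, -0.20571027]), (57.254390716552734, 54.21287536621094), 49.6587028503418)
0.08 137 0.089564469392586 (array([ 0.63014673, -0.20691385]), (42.6080207824707, 41.79574966430664), 85.10094451904297)
0.11 128 0.11770620328674335 (array([ 0.63147424, -0.20644669]), (36.038246154785156, 17.507671356201172), -45.84864807128906)
```

View pics/crop0.png

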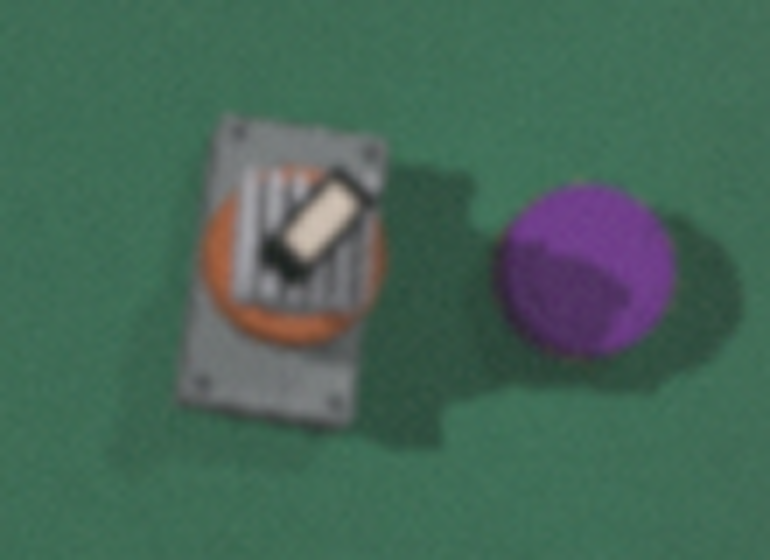

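The crop confirms the relay, heatsink and copper toroid stacked on the grey case. The purple drum sits beside the pile, 80 mm away, and is not wanted. I'll refine the trays with a saturation mask and depth.

```bash
python3 - <<'E'
from cell import arm
from h import *
f=np.load("pics/top0.npz"); im,d=f["im"],f["d"]; m=arm.camera_model("top")
hsv=cv2.cvtColor(im,cv2.COLOR_BGR2HSV)
for n,(u,v),r in (("case",(188,187),40),("toroid",(165,268),27),("heatsink",(272,230),27),("relay",(397,267),22)):
    w=np.zeros(d.shape,bool); w[v-r:v+r,u-r:u+r]=1
    b,g,rr=[im[...,i].astype(int) for i in range(3)]
    nongreen=(g-rr<22)
    nongreen=cv2.morphologyEx((w&nongreen).astype(np.uint8),cv2.MORPH_OPEN,np.ones((3,3)))
    cs,_=cv2.findContours(nongreen,cv2.RETR_EXTERNAL,cv2.CHAIN_APPROX_NONE); c=max(cs,key=cv2.contourArea)[:,0]
    P=ray(m,c,0.008); print(n,rect(P),cv2.minEnclosingCircle((P[:,:2]*1000).astype(np.float32)))
    # grey floor: brighter inside
    k=(w&(hsv[...,2]>75)&(hsv[...,1]<60)).astype(np.uint8)
    cs,_=cv2.findContours(k,cv2.RETR_EXTERNAL,cv2.CHAIN_APPROX_NONE)
    if cs:
        c=max(cs,key=cv2.contourArea)[:,0]; P=ray(m,c,0.003); print("  floor",rect(P),hsv[v,u])
    P,_,_=dpts(m,d,w); q=P[:,2]>0.0055; print("  rim depth",q.sum(),rect(P[q]) if q.sum()>5 else 0, np.percentile(P[:,2],[1,50,99]))
def obj(n,u,v,r,zl,zh):
    w=np.zeros(d.shape,bool); w[v-r:v+r,u-r:u+r]=1
    P,_,_=dpts(m,d,w);q=(P[:,2]>zl)&(P[:,2]<zh);Q=P[q]
    print(n,rect(Q),Q[:,2].max(),cv2.minEnclosingCircle((Q[:,:2]*1000).astype(np.float32)))
obj("purple",404,184,16,.02,.05);obj("spool",220,259,17,.02,.05);obj("board",278,160,24,.004,.03);obj("knob",336,251,16,.015,.08);obj("bottle",331,119,16,.02,.1)
E
```

```text
case (array([0.62493018, 0.20988684]), (123.96742248535156, 82.02176666259766), 9.14298152923584) ((625.0098266601562, 209.20272827148438), 71.97330474853516)
  floor (array([0.62534515, 0.21055873]), (115.73986053466797, 72.81670379638672), 9.220349311828613) [  0   2 113]
  rim depth 631 (array([0.62469696, 0.21135126]), (194.93994140625, 191.95486450195312), -89.17430073022842) [-0.00513773  0.00134566  0.00988222]
toroid (array([0.42718579, 0.2673475 ]), (82.22711944580078, 79.06666564941406), 89.30221557617188) ((427.668212890625, 266.6128845214844), 41.94875717163086)
  floor (array([0.4282471 , 0.26728281]), (72.42189025878906, 70.27499389648438), 0.4166496694087982) [  0   0 115]
  rim depth 320 (array([0.42972601, 0.26778525]), (127.2637710571289, 127.072509765625), -0.6861648559570312) [-0.00472324  0.00149581  0.01014171]
heatsink (array([0.51719849, 0.00698216]), (65.62069702148438, 65.04637145996094), -61.68731498718262) ((516.9697875976562, 6.931685447692871), 43.42867660522461)
  floor (array([0.51733264, 0.00694409]), (58.37157440185547, 57.6631965637207), 28.34471893
[... 833 characters left out ...]
, (55.386966705322266, 52.166900634765625), 89.22208404541016) 0.039431609643146424 ((450.228271484375, 133.19320678710938), 28.03400230407715)
board (array([ 0.69122888, -0.00953635]), (117.91715240478516, 116.08845520019531), -0.8292083740234375) 0.017990944149372606 ((691.2349853515625, -11.021203994750977), 80.0569839477539)
knob (array([ 0.46461917, -0.14517563]), (60.24250793457031, 58.901893615722656), 45.249446868896484) 0.049684080432349884 ((464.7156677246094, -145.1743927001953), 30.591156005859375)
bottle (array([ 0.78501599, -0.13855345]), (37.991756439208984, 36.87297821044922), 19.750930786132812) 0.06614494392519693 ((785.4306030273438, -138.8085479736328), 19.88004493713379)
```

Emit:
send_rows(motion="0 0.0446 0.039 0 0 0 5.4;0 0.0446 0.039 0 0 0 5.4;0 0.0446 0.039 0 0 0 5.4;0 0.0446 0.039 0 0 0 5.4;0 0.0446 0.039 0 0 0 5.3", force=20)

```text
clock: 0.72
position: [0.4098, -0.4003, 0.2921]
ee_rot: [-2.909, -1.186, 0.0]
force: [0.9, -0.8, 0.4]
width: 1.003
gripper_force: 0.0
```

Emit:
send_rows(motion="0 0.0446 0.039 0 0 0 0;0 0.0446 0.039 0 0 0 0;0 0.0446 0.039 0 0 0 0;0 0.0446 0.039 0 0 0 0;0 0.0446 0.039 0 0 0 0")

```text
clock: 1.35
position: [0.6328, -0.2055, 0.2918]
ee_rot: [-2.911, -1.181, 0.001]
force: [0.7, -0.5, -0.5]
width: 1.004
gripper_force: 0.0
```

```bash
cat >> h.py <<'E'
from scipy.spatial.transform import Rotation as Ro
def todo(arm,x,y,z,yaw):
    "shift and turn (deg) still to go to TCP x,y,z, tool y along yaw, pointing down"
    s=arm.observe(); R=Ro.from_rotvec(s["ee_rot"]); a=np.radians(yaw)
    T=Ro.from_matrix(np.array([[-np.sin(a),np.cos(a),0],[np.cos(a),np.sin(a),0],[0,0,-1]]).T.T)
    ty=np.array([np.cos(a),np.sin(a),0]); tz=np.array([0,0,-1.]); T=Ro.from_matrix(np.c_[np.cross(ty,tz),ty,tz])
    print("t",round(s["clock"],2),"go",np.round(np.array([x,y,z])-s["position"],4),"turn",np.round(np.degrees((T*R.inv()).as_rotvec()),2),"w",round(float(s["width"]),3),"F",np.round(s["force"],1),"j",np.round(s["joints"],2))
E
python3 - <<'E'
from cell import arm
from h import *
todo(arm,.6315,-.2064,.170,-45.8)
s=arm.observe(); im,d=arm.get_image("wrist"); m=arm.camera_model("wrist"); cv2.imwrite("pics/w1.png",im)
P,u,v=dpts(m,d,d>0)
for lo,hi in ((.113,.123),(.085,.094)):
    q=(P[:,2]>lo)&(P[:,2]<hi)&(np.hypot(P[:,0]-.63,P[:,1]+.207)<.035); print(q.sum(),np.median(P[q,2]),rect(P[q]))
E
```

```text
t 1.35 go [-0.0013 -0.0009 -0.1218] turn [ 0.01 -0.04  0.03] w 1.004 F [ 0.7 -0.5 -0.5] j [ 0.38  0.52 -0.22  1.45  0.12  1.19 -0.66]
712 0.11831354742260308 (array([ 0.63599469, -0.19695111]), (35.94883346557617, 18.595054626464844), -43.19098663330078)
416 0.09025915116102604 (array([ 0.63547565, -0.19685652]), (42.15049362182617, 41.88722229003906), 85.52192687988281)
```

```bash
python3 - <<'E'
from cell import arm
from h import *
for i in range(2):
    m=arm.camera_model("wrist"); im,d=arm.get_image("wrist"); print(arm.observe()["position"])
    P,u,v=dpts(m,d,d>0)
    for lo,hi in ((.113,.123),(.085,.094),(.030,.036)):
        q=(P[:,2]>lo)&(P[:,2]<hi)&(np.hypot(P[:,0]-.63,P[:,1]+.207)<.07); print(q.sum(),np.median(P[q,2]),rect(P[q]))
cv2.imwrite("pics/w1.png",im)
for n in ("top","scene"):
    m=arm.camera_model(n); im,d=arm.get_image(n); P,u,v=dpts(m,d,d>0)
    q=(P[:,2]>.030)&(P[:,2]<.036)&(np.hypot(P[:,0]-.63,P[:,1]+.207)<.07); print(n,q.sum(),rect(P[q]))
f=np.load("pics/scene0.npz"); P,u,v=dpts(arm.camera_model("scene"),f["d"],f["d"]>0)
for lo,hi in ((.113,.123),(.085,.094),(.030,.036)):
    q=(P[:,2]>lo)&(P[:,2]<hi)&(np.hypot(P[:,0]-.63,P[:,1]+.207)<.06); print("sc",q.sum(),np.median(P[q,2]),rect(P[q]))
E
```

```text
[ 0.6359035  -0.19868953  0.29123357]
703 0.11868463577372326 (array([ 0.63016766, -0.20672624]), (35.99619674682617, 18.373455047607422), -44.9359016418457)
448 0.09052031458058868 (array([ 0.62934283, -0.20698149]), (42.427650451660156, 42.335113525390625), 84.95222473144531)
1500 0.03462723289049405 (array([ 0.6263537 , -0.20802982]), (100.19572448730469, 57.875152587890625), -9.425079345703125)
[ 0.63373748 -0.20239056  0.29118462]
699 0.11872600306841616 (array([ 0.62997656, -0.20683807]), (35.90043640136719, 18.558719635009766), -44.89112854003906)
447 0.09047646941768717 (array([ 0.62936176, -0.20708636]), (42.1546516418457, 41.96480178833008), 84.90397644042969)
1523 0.034616801657603696 (array([ 0.62631592, -0.20816147]), (100.186767578125, 58.268123626708984), -9.33038330078125)
top 62 (array([ 0.6265614 , -0.20794765]), (99.51085662841797, 58.116249084472656), -9.582046508789062)
scene 369 (array([ 0.62716174, -0.20724579]), (102.117919921875, 60.554840087890625), -10.104789733886719)
sc 137 0.11800854602602245 (array([ 0.63123749, -0.20613927]), (36.04996109008789, 21.63566780090332), -43.10646057128906)
sc 151 0.08894052685276475 (array([ 0.63056909, -0.20623099]), (44.11869430541992, 43.0849494934082), -5.5715789794921875)
sc 365 0.03372656489670932 (array([ 0.62705493, -0.20710141]), (101.91476440429688, 59.41261672973633), -9.440673828125)
```

View pics/w1.png

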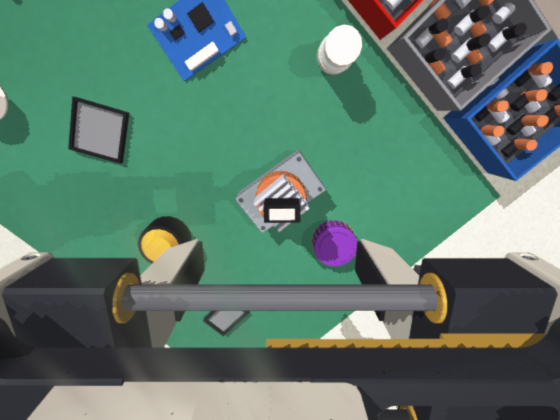

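The wrist view shows the relay centred between the fingers at (282,211) and matches the top view, once the arm has settled. Going down on the relay.

Emit:
send_rows(motion="0 -0.001 0 -0.05 0 0 0.7;0 0 0 -0.04 0 0 0;0 0 0 -0.02 0 0 0;0 0 0 -0.0115 0 0 0;0 0 0 0 0 0 0")

```text
clock: 2.22
position: [0.63, -0.2078, 0.1705]
ee_rot: [-2.904, -1.197, 0.002]
force: [-0.2, -0.1, 0.8]
width: 0.998
gripper_force: 0.0
```

Emit:
send_rows(motion="0 0 0 0 0 0 0;0.2 0 0 0 0 0 0;0.4 0 0 0 0 0 0", force=15)

```text
clock: 2.6
position: [0.631, -0.2068, 0.1714]
ee_rot: [2.903, 1.199, 0.001]
force: [-0.6, 0.0, 0.2]
width: 0.833
gripper_force: 0.0
```

```bash
python3 - <<'E'
from cell import arm
from h import *
todo(arm,.6305,-.2066,.170,-45.1)
E
```

```text
t 2.6 go [-0.0005  0.0002 -0.0014] turn [0.02 0.05 0.01] w 0.833 F [-0.6  0.   0.2] j [ 0.38  0.62 -0.22  1.59  0.15  0.95 -0.68]
```

Well aligned. Closing.

Emit:
send_rows(motion="0.55 0 0 0 0 0 0;0.65 0 0 0 0 0 0;0.8 0 0 0 0 0 0;0.9 0 0 0 0 0 0;1 0 0 0 0 0 0", force=15)

```text
clock: 3.22
position: [0.6308, -0.2067, 0.1707]
ee_rot: [-2.904, -1.199, 0.0]
force: [0.6, 0.2, -0.1]
width: 0.387
gripper_force: 15.0
```

Emit:
send_rows(motion="1 0 0 0 0 0 0;1 0 0 0 0 0 0")

```text
clock: 3.48
position: [0.6307, -0.2068, 0.1707]
ee_rot: [-2.904, -1.199, 0.0]
force: [0.2, -0.1, 0.2]
width: 0.394
gripper_force: 15.0
```

Emit:
send_rows(motion="1 0 0 0.01 0 0 0;1 0 0 0.02 0 0 0;1 0 0 0.03 0 0 0;1 -0.02 -0.008 0 0 0 4;1 -0.03 -0.012 0 0 0 6")

```text
clock: 4.1
position: [0.5812, -0.2263, 0.2319]
ee_rot: [2.784, 1.453, 0.003]
force: [-0.1, -1.1, -0.7]
width: 0.388
gripper_force: 15.0
```

Emit:
send_rows(motion="1 -0.04 -0.016 0 0 0 8.3;1 -0.04 -0.017 0 0 0 8;1 -0.04 -0.017 0 0 0 8;1 -0.0258 -0.0101 0 0 0 6;1 -0.012 -0.006 0 0 0 3")

```text
clock: 4.72
position: [0.4213, -0.2939, 0.2315]
ee_rot: [2.255, 2.186, -0.001]
force: [0.6, 0.3, 0.0]
width: 0.39
gripper_force: 15.0
```

Emit:
send_rows(motion="1 0 0 -0.03 0 0 0;1 0 0 -0.04 0 0 0;1 0 0 -0.03 0 0 0;1 0 0 -0.02 0 0 0;1 0 0 -0.01 0 0 0")

```text
clock: 5.35
position: [0.4229, -0.2929, 0.1003]
ee_rot: [-2.256, -2.186, 0.0]
force: [-0.1, 0.1, 0.4]
width: 0.389
gripper_force: 15.0
```

```bash
python3 - <<'E'
from cell import arm
from h import *
arm.get_image("wrist");arm.get_image("wrist");arm.get_image("wrist")
todo(arm,.4228,-.2925,.0835,-1.8)
m=arm.camera_model("wrist"); im,d=arm.get_image("wrist"); cv2.imwrite("pics/w2.png",im)
im,d=arm.get_image("top");m=arm.camera_model("top");cv2.imwrite("pics/t2.png",im)
todo(arm,.4228,-.2925,.0835,-1.8)
P,u,v=dpts(m,d,d>0)
for lo,hi in ((.085,.094),(.055,.069),(.030,.036)):
        q=(P[:,2]>lo)&(P[:,2]<hi)&(np.hypot(P[:,0]-.63,P[:,1]+.207)<.07); print(q.sum(),np.median(P[q,2]),rect(P[q]))
E
```

```text
t 5.5 go [-0.0004  0.0005 -0.0176] turn [0.01 0.01 0.01] w 0.389 F [-0.6  0.3  0.1] j [ 0.76  0.54 -0.35  2.01  0.3   0.64  0.19]
t 5.6 go [-0.0007  0.0007 -0.0182] turn [0.05 0.07 0.01] w 0.394 F [ 0.7  0.6 -0.6] j [ 0.76  0.53 -0.35  2.01  0.3   0.64  0.19]
165 0.08928272150715663 (array([ 0.63007202, -0.20660373]), (42.32660675048828, 42.24193572998047), 88.13159942626953)
179 0.06175367205942696 (array([ 0.62798187, -0.20700705]), (57.59382247924805, 56.9353141784668), 33.188777923583984)
339 0.03336598584540032 (array([ 0.62763019, -0.20784116]), (100.53871154785156, 57.996063232421875), -9.0052490234375)
```

View pics/w2.png

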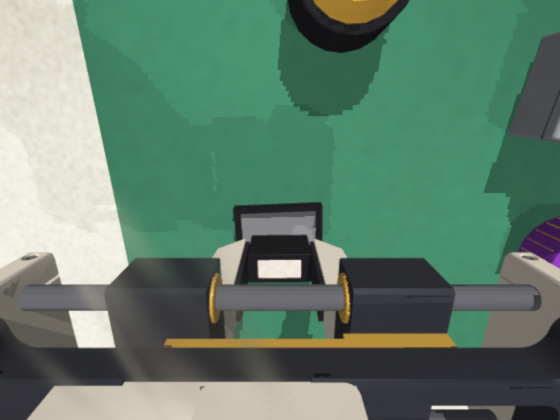

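```bash
python3 - <<'E'
from cell import arm
from h import *
im=cv2.imread("pics/w2.png"); m=arm.camera_model("wrist")
dark=im.max(2)<60
cols=np.arange(242,318); rows=[np.nonzero(dark[195:225,c])[0][0]+195 if dark[195:225,c].any() else np.nan for c in cols]
k=~np.isnan(rows); P=ray(m,np.c_[cols[k],np.array(rows)[k]],.008)
p=np.polyfit(P[:,1],P[:,0],1); print(len(P),P[0],P[-1],"edge yaw",-np.degrees(np.arctan(p[0])),np.std(np.polyval(p,P[:,1])-P[:,0]))
E
```

```text
76 [ 0.39919506 -0.26992229  0.008     ] [ 0.44977165 -0.26938592  0.008     ] edge yaw -88.3857863945641 0.011179558765179861
```

Emit:
send_rows(motion="1 -0.0005 0.0005 -0.008 0 0 0;1 0 0 -0.006 0 0 0;1 0 0 -0.002 0 0 0;1 0 0 0 0 0 0")

```text
clock: 6.1
position: [0.4224, -0.2923, 0.0845]
ee_rot: [-2.256, -2.186, 0.0]
force: [-0.3, -0.2, -0.1]
width: 0.388
gripper_force: 15.0
```

Emit:
send_rows(motion="1 0 0.001 0 0 0 1.3;1 0 0 -0.001 0 0 0;1 0 0 -0.0005 0 0 0;1 0 0 0 0 0 0;1 0 0 0 0 0 0")

```text
clock: 6.72
position: [0.4225, -0.2914, 0.0836]
ee_rot: [2.231, 2.211, -0.0]
force: [-0.5, 0.9, 5.2]
width: 0.39
gripper_force: 15.0
```

Emit:
send_rows(motion="0.5 0 0 0 0 0 0;0.4 0 0 0 0 0 0;0.3 0 0 0 0 0 0;0.2 0 0 0 0 0 0;0.1 0 0 0 0 0 0")

```text
clock: 7.35
position: [0.4224, -0.2913, 0.0832]
ee_rot: [-2.231, -2.211, -0.0]
force: [-0.0, -0.8, -1.0]
width: 0.857
gripper_force: 0.0
```

Emit:
send_rows(motion="0 0 0 0.01 0 0 0;0 0 0 0.03 0 0 0;0 0 0 0.05 0 0 0;0 0 0 0.05 0 0 0;0 0.02 0.008 0.01 0 0 -8")

```text
clock: 7.98
position: [0.4427, -0.2848, 0.2374]
ee_rot: [2.381, 2.041, 0.002]
force: [0.5, 0.3, -1.1]
width: 0.997
gripper_force: 0.0
```

Emit:
send_rows(motion="0 0.02 0.008 0 0 0 -10;0 0.02 0.008 0 0 0 -10;0 0.02 0.008 0 0 0 -10;0 0.02 0.008 0 0 0 -10;0 0.02 0.008 0 0 0 -10")

```text
clock: 8.6
position: [0.543, -0.2429, 0.234]
ee_rot: [-3.026, -0.844, -0.001]
force: [-0.2, -0.5, -0.1]
width: 1.001
gripper_force: 0.0
```

Emit:
send_rows(motion="0 0.025 0.01 0 0 0 -10;0 0.025 0.01 0 0 0 -10;0 0.025 0.01 0 0 0 -10;0 0.012 0.006 0 0 0 -6.4;0 0 0 0 0 0 0")

```text
clock: 9.22
position: [0.6302, -0.2061, 0.2336]
ee_rot: [-3.138, 0.13, -0.001]
force: [0.1, -0.3, 0.1]
width: 0.998
gripper_force: 0.0
```

```bash
python3 - <<'E'
from cell import arm
from h import *
arm.get_image("wrist");arm.get_image("wrist")
todo(arm,.6298,-.2069,.142,-94.9)
m=arm.camera_model("wrist"); im,d=arm.get_image("wrist"); cv2.imwrite("pics/w3.png",im)
P,u,v=dpts(m,d,d>0)
for lo,hi in ((.085,.094),(.055,.069),(.030,.036)):
        q=(P[:,2]>lo)&(P[:,2]<hi)&(np.hypot(P[:,0]-.63,P[:,1]+.207)<.07); print(q.sum(),np.median(P[q,2]),rect(P[q]))
m=arm.camera_model("top");im,d=arm.get_image("top");cv2.imwrite("pics/t3.png",im)
P,u,v=dpts(m,d,d>0);q=(P[:,2]>.024)&(P[:,2]<.04)&(np.hypot(P[:,0]-.4228,P[:,1]+.292)<.04); print("relay",np.median(P[q,2]),rect(P[q]))
E
```

```text
t 9.32 go [ 0.0009  0.0007 -0.0915] turn [ 0.01 -0.02 -0.14] w 1.001 F [ 0.2  0.3 -0.5] j [ 0.27  0.54 -0.05  1.54  0.03  1.06 -1.44]
1038 0.09069289293181275 (array([ 0.62895074, -0.20733617]), (42.7092170715332, 42.06090545654297), -5.294647216796875)
756 0.06218480972937515 (array([ 0.6282077 , -0.20862424]), (60.07855987548828, 58.18058776855469), 54.067562103271484)
1880 0.03467243529060025 (array([ 0.62625562, -0.20864828]), (100.01527404785156, 58.065879821777344), -9.416694641113281)
relay nan (array([0., 0.]), (0.0, 0.0), 0.0)
  return _methods._mean(a, axis=axis, dtype=dtype,
  ret = ret.dtype.type(ret / rcount)
```

Emit:
send_rows(motion="0 0 0 -0.04 0 0 0;0 0 0 -0.03 0 0 0;0 0 0 -0.015 0 0 0;0.2 0 0 -0.0065 0 0 0;0.3 0 0 0 0 0 0")

```text
clock: 10.05
position: [0.6297, -0.2076, 0.1423]
ee_rot: [3.139, -0.135, 0.001]
force: [-0.2, 0.4, -0.6]
width: 0.832
gripper_force: 0.0
```

Emit:
send_rows(motion="0.4 0 0 0 0 0 0;0.5 0 0 0 0 0 0;0.6 0 0 0 0 0 0;0.7 0 0 0 0 0 0;0.8 0 0 0 0 0 0", force=15)

```text
clock: 10.68
position: [0.6296, -0.2074, 0.1421]
ee_rot: [3.139, -0.135, 0.001]
force: [-0.7, -0.1, 3.0]
width: 0.455
gripper_force: 15.0
```

Emit:
send_rows(motion="1 0 0 0 0 0 0;1 0 0 0 0 0 0;1 0 0 0 0 0 0", force=15)

```text
clock: 11.05
position: [0.6296, -0.2074, 0.142]
ee_rot: [3.139, -0.135, 0.001]
force: [-0.5, 0.7, 5.6]
width: 0.455
gripper_force: 15.0
```

View pics/t3.png

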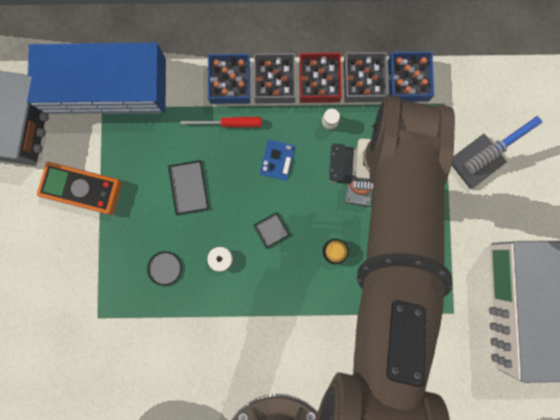

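Emit:
send_rows(motion="1 0 0 0.005 0 0 0;1 0 0 0.02 0 0 0;1 0 0 0.025 0 0 0;1 -0.01 0.02 0.01 0 0 3;1 -0.018 0.034 0 0 0 6")

```text
clock: 11.68
position: [0.601, -0.1527, 0.2021]
ee_rot: [3.139, 0.117, 0.002]
force: [0.6, 1.6, -1.4]
width: 0.458
gripper_force: 15.0
```

Emit:
send_rows(motion="1 -0.024 0.045 0 0 0 8;1 -0.024 0.045 0 0 0 8;1 -0.02 0.038 0 0 0 5.3;1 -0.0113 0.0223 0 0 0 3;1 -0.005 0.01 0 0 0 0")

```text
clock: 12.3
position: [0.5164, 0.0082, 0.2017]
ee_rot: [-3.045, -0.773, 0.0]
force: [-0.7, -0.6, -0.7]
width: 0.454
gripper_force: 15.0
```

Emit:
send_rows(motion="1 0 0 -0.03 0 0 0;1 0 0 -0.04 0 0 0;1 0 0 -0.02 0 0 0;1 0 0 -0.013 0 0 0;1 0 0 0 0 0 0")

```text
clock: 12.92
position: [0.5171, 0.0063, 0.0981]
ee_rot: [3.046, 0.768, -0.002]
force: [-0.0, -0.2, -1.5]
width: 0.454
gripper_force: 15.0
```

```bash
python3 - <<'E'
from cell import arm
from h import *
arm.get_image("wrist");arm.get_image("wrist")
todo(arm,.5173,.0069,.081,-61.7)
m=arm.camera_model("wrist"); im,d=arm.get_image("wrist"); cv2.imwrite("pics/w4.png",im)
m=arm.camera_model("top");im,d=arm.get_image("top");cv2.imwrite("pics/t4.png",im)
P,u,v=dpts(m,d,d>0)
def top(n,x,y,lo,hi,r=.07):
    q=(P[:,2]>lo)&(P[:,2]<hi)&(np.hypot(P[:,0]-x,P[:,1]-y)<r); print(n,q.sum(),np.median(P[q,2]),rect(P[q]))
top("relay",.4228,-.2915,.024,.045,.04)
top("toroid",.628,-.207,.055,.075)
top("case",.628,-.207,.028,.036)
E
```

```text
t 13.03 go [-0.0005  0.0002 -0.0183] turn [ 0.01  0.06 -0.05] w 0.455 F [-0.5  0.1 -0.3] j [ 0.04  0.53 -0.21  2.02  0.18  0.62 -1.37]
relay 120 0.031033083919485997 (array([ 0.42427176, -0.29191089]), (33.17662811279297, 18.37310028076172), -0.9727249145507812)
toroid 492 0.06273356173166095 (array([ 0.62865619, -0.20746788]), (57.645057678222656, 56.53513717651367), -46.26680374145508)
case 377 0.033162462346930224 (array([ 0.6274715 , -0.20828677]), (99.82113647460938, 58.70719528198242), -9.370193481445312)
```

View pics/w4.png

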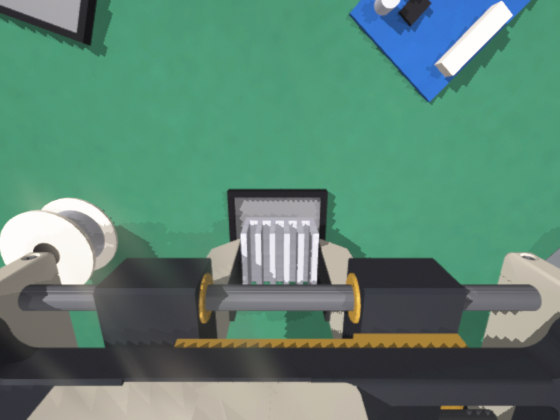

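The relay is seated in its tray, its top at 31 mm and its yaw about -1°. The heatsink is square over its tray at (278,235), so I'll lower it.

Emit:
send_rows(motion="1 0 0 -0.009 0 0 0;1 0 0 -0.006 0 0 0;1 0 0 -0.0015 0 0 0;1 0 0 -0.001 0 0 0;1 0 0 0 0 0 0")

```text
clock: 13.75
position: [0.5172, 0.0069, 0.0813]
ee_rot: [3.046, 0.77, 0.0]
force: [-0.0, -0.4, -1.0]
width: 0.455
gripper_force: 15.0
```

Emit:
send_rows(motion="1 0 0 -0.0005 0 0 0;1 0 0 -0.0003 0 0 0;1 0 0 0 0 0 0")

```text
clock: 14.12
position: [0.5173, 0.0069, 0.081]
ee_rot: [3.045, 0.77, 0.001]
force: [-2.2, -0.3, 5.7]
width: 0.458
gripper_force: 15.0
```

Emit:
send_rows(motion="0.5 0 0 0 0 0 0;0.4 0 0 0 0 0 0;0.3 0 0 0 0 0 0;0.1 0 0 0 0 0 0;0 0 0 0 0 0 0")

```text
clock: 14.75
position: [0.5171, 0.0069, 0.0804]
ee_rot: [3.046, 0.77, -0.0]
force: [-0.6, -0.3, 0.8]
width: 0.867
gripper_force: 0.0
```

Emit:
send_rows(motion="0 0 0 0.01 0 0 0;0 0 0 0.03 0 0 0;0 0 0 0.05 0 0 0;0 0.01 -0.02 0.04 0 0 0;0 0.02 -0.04 0 0 0 0")

```text
clock: 15.38
position: [0.5491, -0.0516, 0.215]
ee_rot: [3.043, 0.776, 0.011]
force: [0.4, -0.8, -0.5]
width: 1.001
gripper_force: 0.0
```

Emit:
send_rows(motion="0 0.025 -0.048 0 0 0 0;0 0.025 -0.048 0 0 0 0;0 0.02 -0.0384 0 0 0 0;0 0.0114 -0.02 0 0 0 0;0 0 0 0 0 0 0")

```text
clock: 16.0
position: [0.6286, -0.2096, 0.2106]
ee_rot: [3.046, 0.766, 0.0]
force: [-0.4, 0.6, 1.4]
width: 0.999
gripper_force: 0.0
```

```bash
python3 - <<'E'
from cell import arm
from h import *
arm.get_image("wrist");arm.get_image("wrist")
todo(arm,.6287,-.2075,.113,-61.7)
m=arm.camera_model("wrist"); im,d=arm.get_image("wrist"); cv2.imwrite("pics/w5.png",im)
P,u,v=dpts(m,d,d>0)
for lo,hi in ((.062,.068),(.054,.068),(.030,.036)):
        q=(P[:,2]>lo)&(P[:,2]<hi)&(np.hypot(P[:,0]-.63,P[:,1]+.207)<.07); print(q.sum(),np.median(P[q,2]),rect(P[q]),cv2.minEnclosingCircle((P[q,:2]*1000).astype(np.float32)))
m=arm.camera_model("top");im,d=arm.get_image("top");P,u,v=dpts(m,d,d>0)
q=(P[:,2]>.024)&(P[:,2]<.045)&(np.hypot(P[:,0]-.5173,P[:,1]-.007)<.04); print("hs",np.median(P[q,2]),rect(P[q]))
E
```

```text
t 16.1 go [ 0.0004 -0.001  -0.0977] turn [-0.05 -0.01 -0.12] w 1.002 F [-0.5  1.2 -0.3] j [ 0.36  0.57 -0.19  1.56  0.12  1.02 -0.94]
2859 0.06432110877628397 (array([ 0.62780109, -0.20810205]), (56.88029479980469, 56.268577575683594), -32.357269287109375) ((627.7119750976562, -207.9130859375), 28.881025314331055)
3415 0.06396921821218626 (array([ 0.62797998, -0.20792722]), (60.39141082763672, 58.81712341308594), -60.156402587890625) ((627.4391479492188, -208.3162384033203), 30.652664184570312)
2425 0.03466316734747809 (array([ 0.62644666, -0.20846512]), (99.88079071044922, 58.34468078613281), -9.419715881347656) ((626.3418579101562, -208.30003356933594), 56.72347640991211)
hs 0.028698873563527086 (array([0.51838928, 0.00715735]), (41.657779693603516, 41.5937614440918), 28.617164611816406)
```

Emit:
send_rows(motion="0 -0.0004 -0.0003 -0.04 0 0 0;0 0 0 -0.03 0 0 0;0 0 0 -0.018 0 0 0;0.1 0 0 -0.009 0 0 0;0.15 0 0 0 0 0 0")

```text
clock: 16.82
position: [0.6283, -0.2075, 0.1136]
ee_rot: [-3.046, -0.771, -0.0]
force: [0.3, 0.0, -0.7]
width: 0.861
gripper_force: 0.0
```

Emit:
send_rows(motion="0.25 0 0 0 0 0 0;0.35 0 0 0 0 0 0;0.5 0 0 0 0 0 0;0.7 0 0 0 0 0 0;1 0 0 0 0 0 0", force=35)

```text
clock: 17.45
position: [0.6285, -0.2079, 0.1142]
ee_rot: [3.045, 0.77, 0.002]
force: [-0.6, 0.0, 5.4]
width: 0.638
gripper_force: 35.0
```

Emit:
send_rows(motion="1 0 0 0 0 0 0;1 0 0 0 0 0 0")

```text
clock: 17.7
position: [0.6285, -0.2079, 0.1142]
ee_rot: [3.045, 0.77, 0.001]
force: [-0.4, -0.2, 6.7]
width: 0.637
gripper_force: 35.0
```

Emit:
send_rows(motion="1 0 0 0.004 0 0 0;1 0 0 0.006 0 0 0;1 0 0 0.015 0 0 0;1 0 0 0.02 0 0 0;1 -0.01 0.0237 0.015 0 0 0")

```text
clock: 18.32
position: [0.6189, -0.1864, 0.1757]
ee_rot: [3.044, 0.765, 0.003]
force: [-0.1, -0.2, -4.2]
width: 0.638
gripper_force: 35.0
```

```bash
python3 - <<'E'
from cell import arm
from h import *
todo(arm,.428,.267,.0832,-61.7)
m=arm.camera_model("scene"); im,d=arm.get_image("scene"); cv2.imwrite("pics/s5.png",cv2.resize(im[120:300,60:300],None,fx=3,fy=3))
E
```

```text
t 18.32 go [-0.1909  0.4534 -0.0925] turn [0.12 0.15 0.11] w 0.638 F [-0.1 -0.2 -4.2] j [ 0.33  0.58 -0.18  1.64  0.13  0.93 -0.98]
```

View pics/s5.png

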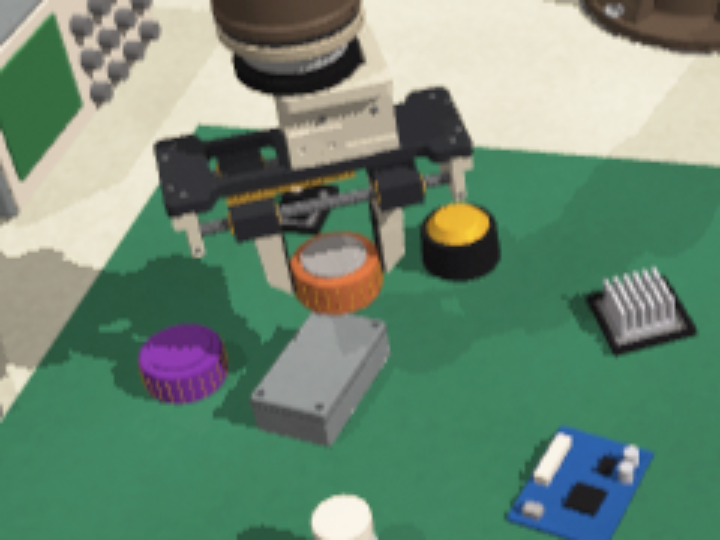

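The toroid is gripped level at (335,275) in the crop, clear of the case. Carrying it over.

Emit:
send_rows(motion="1 -0.0168 0.0397 0 0 0 0;1 -0.0218 0.0517 0 0 0 0;1 -0.0218 0.0517 0 0 0 0;1 -0.0218 0.0517 0 0 0 0;1 -0.0218 0.0517 0 0 0 0")

```text
clock: 19.0
position: [0.5139, 0.0642, 0.175]
ee_rot: [3.045, 0.77, 0.004]
force: [0.7, 0.5, -3.6]
width: 0.638
gripper_force: 35.0
```

Emit:
send_rows(motion="1 -0.0218 0.0517 0 0 0 0;1 -0.0218 0.0517 0 0 0 0;1 -0.0218 0.0517 0 0 0 0;1 -0.0139 0.033 0 0 0 0;1 -0.007 0.0165 0 0 0 0")

```text
clock: 19.62
position: [0.4272, 0.2695, 0.1748]
ee_rot: [-3.043, -0.775, -0.003]
force: [0.4, -0.6, -4.9]
width: 0.639
gripper_force: 35.0
```

Emit:
send_rows(motion="1 0 0 0 0 0 0;1 0 0 -0.03 0 0 0;1 0 0 -0.03 0 0 0;1 0 0 -0.015 0 0 0;1 0 0 0 0 0 0")

```text
clock: 20.25
position: [0.4281, 0.2657, 0.0979]
ee_rot: [3.045, 0.768, -0.003]
force: [-0.5, -0.0, -4.0]
width: 0.643
gripper_force: 35.0
```

```bash
python3 - <<'E'
from cell import arm
from h import *
arm.get_image("wrist");arm.get_image("wrist")
todo(arm,.428,.267,.0832,-61.7)
m=arm.camera_model("wrist"); im,d=arm.get_image("wrist"); cv2.imwrite("pics/w6.png",im)
todo(arm,.428,.267,.0832,-61.7)
E
```

```text
t 20.35 go [-0.0006  0.0001 -0.016 ] turn [-0.02  0.05 -0.04] w 0.636 F [ 0.3  0.2 -4.1] j [-0.48  0.51 -0.25  2.05  0.21  0.61 -1.95]
t 20.4 go [-0.0006 -0.0001 -0.0162] turn [-0.05  0.08 -0.05] w 0.641 F [-0.3  0.2 -4.2] j [-0.48  0.51 -0.25  2.05  0.21  0.6  -1.95]
```

View pics/w6.png

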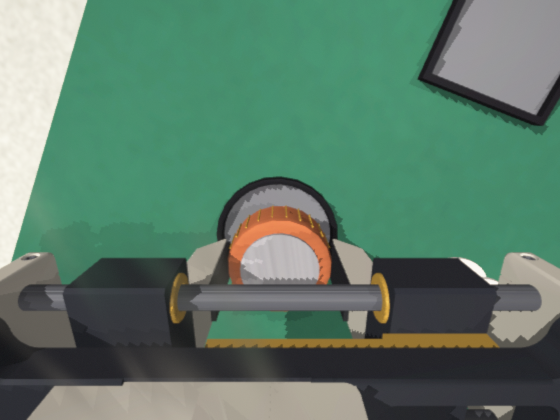

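The toroid is centred over the round tray, with both at column ≈278. Lowering.

Emit:
send_rows(motion="1 -0.0005 0 -0.007 0 0 0;1 0 0 -0.005 0 0 0;1 0 0 -0.0025 0 0 0;1 0 0 -0.001 0 0 0;1 0 0 0 0 0 0")

```text
clock: 21.02
position: [0.4272, 0.267, 0.0831]
ee_rot: [3.045, 0.77, -0.0]
force: [-2.7, -0.0, 2.2]
width: 0.638
gripper_force: 35.0
```

Emit:
send_rows(motion="1 0 0 -0.0004 0 0 0;1 0 0 0 0 0 0")

```text
clock: 21.28
position: [0.4271, 0.267, 0.0831]
ee_rot: [3.045, 0.77, -0.0]
force: [-3.7, -2.5, 8.2]
width: 0.637
gripper_force: 35.0
```

Emit:
send_rows(motion="0.35 0 0 0 0 0 0;0.3 0 0 0 0 0 0;0.2 0 0 0 0 0 0;0.1 0 0 0 0 0 0;0 0 0 0 0 0 0")

```text
clock: 21.9
position: [0.4274, 0.2671, 0.0825]
ee_rot: [-3.046, -0.77, -0.0]
force: [0.3, 0.7, -0.5]
width: 0.959
gripper_force: 0.0
```

Emit:
send_rows(motion="0 0 0 0.01 0 0 0;0 0 0 0.03 0 0 0;0 0 0 0.05 0 0 0;0 0.009 -0.022 0.03 0 0 0;0 0.018 -0.043 0 0 0 -5")

```text
clock: 22.52
position: [0.4553, 0.2039, 0.2059]
ee_rot: [-3.073, -0.64, -0.009]
force: [0.8, -1.1, -0.5]
width: 1.003
gripper_force: 0.0
```

Emit:
send_rows(motion="0 0.022 -0.052 0 0 0 -6;0 0.022 -0.052 0 0 0 -6;0 0.022 -0.052 0 0 0 -6;0 0.022 -0.052 0 0 0 -6;0 0.022 -0.052 0 0 0 -5")

```text
clock: 23.15
position: [0.5649, -0.0596, 0.2034]
ee_rot: [-3.137, 0.158, -0.001]
force: [1.0, 0.1, -0.3]
width: 1.001
gripper_force: 0.0
```

Emit:
send_rows(motion="0 0.022 -0.052 0 0 0 -3.5;0 0.022 -0.052 0 0 0 0;0 0.0129 -0.03 0 0 0 0;0 0.006 -0.016 0 0 0 0;0 0 0 0 0 0 0")

```text
clock: 23.78
position: [0.6271, -0.2083, 0.2026]
ee_rot: [-3.131, 0.251, 0.0]
force: [-0.2, 0.1, 0.0]
width: 1.001
gripper_force: 0.0
```

```bash
python3 - <<'E'
from cell import arm
from h import *
arm.get_image("wrist");arm.get_image("wrist")
todo(arm,.6268,-.2083,.083,-99.3)
m=arm.camera_model("wrist"); im,d=arm.get_image("wrist"); cv2.imwrite("pics/w7.png",im)
P,u,v=dpts(m,d,d>0)
q=(P[:,2]>.03)&(P[:,2]<.037)&(np.hypot(P[:,0]-.63,P[:,1]+.207)<.07); print(q.sum(),np.median(P[q,2]),rect(P[q]))
m=arm.camera_model("top");im,d=arm.get_image("top");P,u,v=dpts(m,d,d>0)
q=(P[:,2]>.02)&(P[:,2]<.045)&(np.hypot(P[:,0]-.428,P[:,1]-.267)<.045); print("tor",np.median(P[q,2]),rect(P[q]),cv2.minEnclosingCircle((P[q,:2]*1000).astype(np.float32)))
E
```

```text
t 23.88 go [-0.0003 -0.0023 -0.1196] turn [-0.08 -0.02 -0.29] w 1.001 F [-0.   0.4 -0. ] j [ 0.24  0.57 -0.01  1.58  0.01  0.99 -1.5 ]
6175 0.0347323470089239 (array([ 0.62631482, -0.20863121]), (99.66251373291016, 58.02467727661133), -9.451202392578125)
tor 0.03174041995765349 (array([0.42762598, 0.26613257]), (58.623497009277344, 58.0039176940918), 58.96311950683594) ((427.036376953125, 266.6297302246094), 30.547203063964844)
```

Emit:
send_rows(motion="0.15 0 -0.0005 -0.03 0 0 -0.2;0.2 0 0 -0.03 0 0 0;0.2 0 0 -0.02 0 0 0;0.2 0 0 0 0 0 0;0.2 0 0 0 0 0 0")

```text
clock: 24.6
position: [0.6279, -0.2083, 0.1236]
ee_rot: [3.131, -0.255, 0.002]
force: [-0.1, -0.4, 0.3]
width: 0.8
gripper_force: 0.0
```

Emit:
send_rows(motion="0.2 0 0 -0.02 0 0 0;0.2 0 0 -0.0125 0 0 0;0.2 0 0 -0.007 0 0 0;0.25 0 0 0 0 0 0;0.3 0 0 0 0 0 0")

```text
clock: 25.22
position: [0.6275, -0.2085, 0.0834]
ee_rot: [3.131, -0.255, 0.001]
force: [-0.2, 0.2, 0.1]
width: 0.713
gripper_force: 0.0
```

Emit:
send_rows(motion="0.4 0 0 0 0 0 0;0.6 0 0 0 0 0 0;0.8 0 0 0 0 0 0;1 0 0 0 0 0 0;1 0 0 0 0 0 0", force=40)

```text
clock: 25.85
position: [0.6275, -0.2086, 0.0835]
ee_rot: [3.131, -0.255, 0.001]
force: [-1.7, -0.9, 6.1]
width: 0.632
gripper_force: 40.0
```

Emit:
send_rows(motion="1 0 0 0.004 0 0 0;1 0 0 0.008 0 0 0;1 0 0 0.02 0 0 0;1 0 0 0.03 0 0 0;1 0 0.015 0.008 0 0 0")

```text
clock: 26.48
position: [0.6283, -0.1949, 0.1561]
ee_rot: [3.129, -0.259, 0.007]
force: [0.8, 0.6, -3.2]
width: 0.625
gripper_force: 40.0
```

Emit:
send_rows(motion="1 0 0.03 0 0 0 2;1 0 0.045 0 0 0 3;1 0 0.05 0 0 0 3;1 0 0.05 0 0 0 3;1 -0.001 0.05 0 0 0 3")

```text
clock: 27.1
position: [0.6255, 0.0345, 0.153]
ee_rot: [-3.138, -0.133, 0.0]
force: [0.7, 0.4, -3.4]
width: 0.625
gripper_force: 40.0
```

Emit:
send_rows(motion="1 -0.001 0.05 0 0 0 3;1 0 0.05 0 0 0 1.6;1 0 0.04 0 0 0 0;1 0 0.025 0 0 0 0;1 0 0.014 0 0 0 0")

```text
clock: 27.72
position: [0.6247, 0.212, 0.1529]
ee_rot: [3.131, 0.257, -0.001]
force: [0.8, -0.7, -3.1]
width: 0.627
gripper_force: 40.0
```

Emit:
send_rows(motion="1 0 0 0 0 0 0;1 0 0 -0.02 0 0 0;1 0 0 -0.02 0 0 0;1 0 0 -0.01 0 0 0;1 0 0 0 0 0 0")

```text
clock: 28.35
position: [0.6248, 0.2097, 0.102]
ee_rot: [3.131, 0.253, -0.003]
force: [-1.4, 0.2, -2.6]
width: 0.628
gripper_force: 40.0
```

```bash
python3 - <<'E'
from cell import arm
from h import *
arm.get_image("wrist");arm.get_image("wrist")
m=arm.camera_model("wrist"); im,d=arm.get_image("wrist"); cv2.imwrite("pics/w8.png",im)
todo(arm,.6252,.2105,.0865,-80.8)
E
```

```text
t 28.5 go [-0.0005 -0.0001 -0.0172] turn [-0.02  0.06 -0.08] w 0.629 F [ 0.1 -0.3 -2.9] j [-0.34  0.68 -0.1   1.65  0.09  0.81 -1.89]
```

View pics/w8.png

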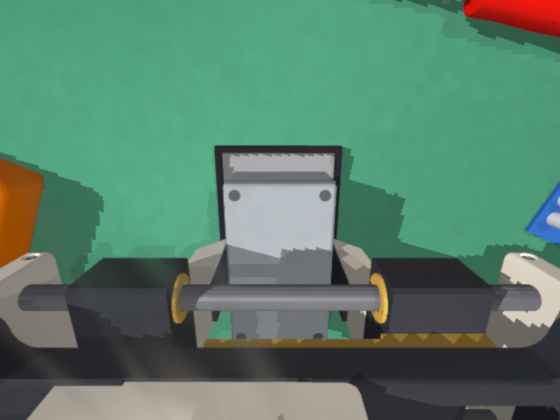

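The case is square over its tray, with the tray edges at columns 217–341 and the case at 224–337. Lowering.

Emit:
send_rows(motion="1 0 0 -0.008 0 0 0;1 0 0 -0.006 0 0 0;1 0 0 -0.0025 0 0 0;1 0 0 -0.001 0 0 0;1 0 0 0 0 0 0")

```text
clock: 29.12
position: [0.6248, 0.2104, 0.0865]
ee_rot: [3.131, 0.254, -0.001]
force: [-6.5, -2.2, 8.8]
width: 0.628
gripper_force: 40.0
```

Emit:
send_rows(motion="1 0 0 -0.0004 0 0 0;1 0 0 0 0 0 0")

```text
clock: 29.38
position: [0.6248, 0.2104, 0.0865]
ee_rot: [3.131, 0.254, -0.001]
force: [-7.7, -3.5, 13.0]
width: 0.628
gripper_force: 40.0
```

Emit:
send_rows(motion="0.35 0 0 0 0 0 0;0.3 0 0 0 0 0 0;0.2 0 0 0 0 0 0;0.15 0 0 0 0 0 0;0.1 0 0 0 0 0 0")

```text
clock: 30.0
position: [0.6253, 0.2105, 0.0851]
ee_rot: [3.131, 0.254, -0.0]
force: [-0.4, -0.2, 1.1]
width: 0.89
gripper_force: 0.0
```

Emit:
send_rows(motion="0.1 0 0 0.01 0 0 0;0.1 0 0 0.03 0 0 0;0.1 0 0 0.05 0 0 0;0.1 0 0 0.05 0 0 0;0.1 0 0 0.05 0 0 0")

```text
clock: 30.62
position: [0.6251, 0.2105, 0.2777]
ee_rot: [-3.131, -0.254, -0.001]
force: [0.6, -0.1, -0.1]
width: 0.9
gripper_force: 0.0
```

Emit:
send_rows(motion="0.1 -0.03 -0.05 0 0 0 0;0.1 -0.03 -0.05 0 0 0 0;0.1 -0.03 -0.05 0 0 0 0;0.1 -0.03 -0.04 0 0 0 0;0.1 -0.02 -0.02 0 0 0 0")

```text
clock: 31.25
position: [0.4838, -0.002, 0.276]
ee_rot: [3.131, 0.25, 0.001]
force: [-0.1, -0.1, 0.5]
width: 0.898
gripper_force: 0.0
```

```bash
python3 - <<'E'
from cell import arm
from h import *
arm.get_image("top")
for n in ("top","scene"):
    m=arm.camera_model(n);im,d=arm.get_image(n);cv2.imwrite(f"pics/{n}9.png",im);P,u,v=dpts(m,d,d>0)
    for k,x,y,r,lo,hi in (("case",.625,.2105,.065,.03,.05),("tor",.4275,.267,.045,.02,.05),("hs",.5173,.007,.035,.024,.04),("relay",.4228,-.2915,.035,.025,.04),("spool",.450,.133,.04,.02,.05)):
        q=(P[:,2]>lo)&(P[:,2]<hi)&(np.hypot(P[:,0]-x,P[:,1]-y)<r)
        if q.sum()>8: print(n,k,q.sum(),np.round(np.percentile(P[q,2],[5,50,95]),4),rect(P[q]))
E
```

```text
top case 1005 [0.0325 0.0367 0.041 ] (array([0.62408472, 0.21056497]), (100.08538055419922, 59.09574890136719), 9.6613187789917)
top tor 503 [0.0262 0.0317 0.0365] (array([0.42711798, 0.26566092]), (58.466094970703125, 57.69988250732422), 21.39826202392578)
top relay 121 [0.0275 0.031  0.0351] (array([ 0.42433694, -0.29181131]), (33.124759674072266, 18.944345474243164), -0.31435394287109375)
top spool 360 [0.0257 0.03   0.0346] (array([0.44962445, 0.13929749]), (54.49862289428711, 43.08723068237305), 8.701593399047852)
scene case 1076 [0.0336 0.0369 0.0389] (array([0.62495605, 0.21099744]), (102.4308853149414, 58.762393951416016), 9.038079261779785)
scene tor 392 [0.0226 0.0314 0.0346] (array([0.4293504 , 0.26771371]), (59.78351593017578, 58.40485763549805), -47.96996307373047)
scene hs 168 [0.0249 0.0284 0.0307] (array([0.5170025, 0.0070426]), (46.058982849121094, 42.395668029785156), 27.257505416870117)
scene relay 86 [0.0264 0.031  0.0337] (array([ 0.42401587, -0.29049167]), (38.31277084350586, 18.944286346435547), 0.33904892206192017)
scene spool 306 [0.0278 0.0299 0.0321] (array([0.45139478, 0.13385768]), (57.562110900878906, 54.13924026489258), 3.1740331649780273)
```

View pics/scene9.png

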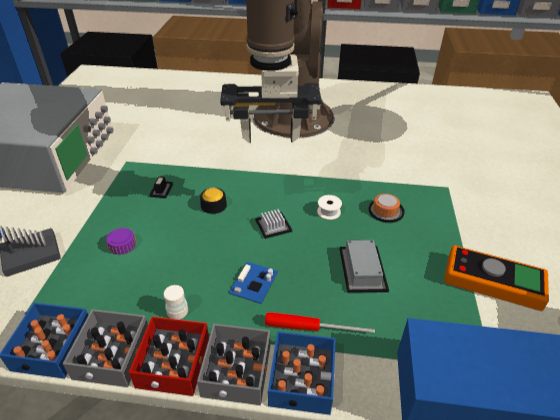

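All four parts sit in their trays, with tops at 31, 29, about 33 and 37 mm as they should be. The spool and board have not moved.

```bash
python3 -c "
from cell import arm
print(arm.sign_off())"
```

```text
the job is handed in; nothing more can be done
None
```

The job is handed in: relay, heatsink, toroid and case were placed in that order, each upright, flat and squared up in its own tray, in about 31 s of robot time, and the board and solder reel were not touched.

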